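# Feed a loaded card jig along the guide rail into a sealing press with a push stick

### The job

Load the card sealer: take the fork-ended push stick from the steel tray and with it push the jig, which stands askew on the press bed, flat against the facing of the guide rail; then feed it along, square to the rail and lightly pressed against it all the way, until it is fully home against the end stop under the press head and still on the rail. The facing is clamped at a different setting each time, so find it by feel. Push gently, a firm finger's force at most, without jamming the jig into the rail or ramming the stop; touch the jig with the stick only, never with the gripper. Finally lay the stick back in the tray (do not drop it), leaving the jig home and the other things on the counter alone.

Things in the scene. Friction and masses are not known exactly. Their poses are not given: they have to be found in the camera images.
- press: Bench press for sealing medicine cards; aluminium bed 12 mm thick fixed on the counter. Frame: +y feed direction, +x from jig to rail (away from the robot), z up; origin at counter level under the corner where the front face of the rail's fixed bar (plane x = 0) meets the end stop's face (plane y = 0). Bed: x -150 to +60, y -330 to +30 mm, top at z = 12.
- head (a point): Front edge of the underside of the white press head (press frame x = -50, y = -118, z = 58 mm). The head is a roof over y -118 to +20 and x -98 to +55 mm, from z = 58 to 152 mm, on a column at x 25 to 55; shaft and hand lever on top up to z = 210 mm. No gripper fits under it.
- rail: Guide rail: fixed bar on the bed (frame same as the press frame) with an adjustable steel facing before it, parallel to y, from y = -310 to 0 mm, top at z = 30. The facing's guiding face looks to the robot and stands somewhere from 8 to 24 mm before the bar (plane x = -8 to -24); it is clamped rigid at a setting that changes from run to run and is not reported.
- stop: End stop: fixed steel block on the bed under the head, face at y = 0 in the press frame, x -97 to -7 mm, top at z = 32 mm. Its frame is the same as the press frame. The jig is home with its leading face on it.
- jig: Loose aluminium card jig (sled), a plain block with a white card of 2 x 7 tablet cells on it: 72 mm wide (x), 160 long (y), 26 high, 0.35 to 0.65 kg; slides on the bed with friction of about 2 to 5 N. Origin: centre of underside. Its +y end leads, its +x side runs on the facing. The trailing 40 mm carry no card and stay outside the head when home.
- jig_center (a point): Centre of the jig, 13 mm above its underside; axes as jig.
- jig_push (a point): The jig's trailing near vertical edge (x = -36, y = -80 mm in the jig's frame), half-way up its height: the square corner on which the stick's fork fits, the stick then at 45 degrees to the rail.
- jig_lead (a point): The jig's leading rail-side vertical edge (x = +36, y = +80 mm in the jig's frame), half-way up. Home when its y in the press frame is 0.
- stick: Loose white plastic push stick, 190 mm long, 0.1 kg, lying in the tray. Origin: on its underside below the middle of the handle; +x along it to the fork. Shaft 18 mm wide and high. Handle: upright fin 65 mm long (x -35 to +30), 18 wide, top 48 mm above the underside. Fork: 90 degree V mouth opening to +x, bottom of the V at x = 140, prongs with inner faces 16 mm long, 6 mm thick, 18 high, 32 wide over the tips, which reach x = 152.
- stick_grip (a point): Where to grasp the stick: middle of the handle fin (18 mm across, along the stick's y), 36 mm above the stick's underside, 12 mm under the fin's top; axes as stick.
- stick_notch (a point): Bottom of the stick's V mouth, 140 mm ahead (+x) of the handle's middle, 9 mm above the stick's underside; axes as stick.
- tray_in (a point): Centre of the inner floor (3 mm above the counter) of the fixed open stainless instrument tray, 260 mm long (x) x 150 mm wide (y), rim 16 mm above the counter, walls 3 mm.
- spray: Bystander: white spray bottle, 56 mm diameter, 153 mm high; origin under its centre.
- tape: Bystander: roll of white tape lying flat, 70 mm diameter, 24 mm high; origin under its centre.
- vial: Bystander: small bottle with a green cap, 44 mm diameter, 62 mm high; origin under its centre.
There are look-alikes about, which are no part of the job. What is shaped like the stick but blue is not meant.

How it is judged:
On the way, in this order (a step that is already met when the one before it is completed fails the run):
1. before its leading end goes under the head the stick holds the jig pressed on the rail (over 0.5 N) and square to it (within 0.02 rad) (angle between the y axis of jig and the y axis of press, either way round below 0.02 rad and y of jig_lead in the frame of press below -0.12 m and contact force between jig and rail above 0.5 N and contact force between stick and jig above 0.5 N), for 0.2 s.
2. with its leading end in the first half of the way under the head the stick holds the jig pressed on the rail (over 0.5 N) and square to it (within 0.02 rad) (angle between the y axis of jig and the y axis of press, either way round below 0.02 rad and y of jig_lead in the frame of press between -0.118 and -0.062 m and contact force between jig and rail above 0.5 N and contact force between stick and jig above 0.5 N), for 0.2 s.
3. in the second half of that way the stick holds the jig pressed on the rail (over 0.5 N) and square to it (within 0.02 rad) (angle between the y axis of jig and the y axis of press, either way round below 0.02 rad and y of jig_lead in the frame of press between -0.06 and -0.006 m and contact force between jig and rail above 0.5 N and contact force between stick and jig above 0.5 N), for 0.2 s.
4. home, within 2.5 mm of the end stop, the stick holds the jig pressed on the rail (over 0.5 N) and square to it (within 0.02 rad) (angle between the y axis of jig and the y axis of press, either way round below 0.02 rad and y of jig_lead in the frame of press above -0.0025 m and contact force between jig and rail above 0.5 N and contact force between stick and jig above 0.5 N), for 0.2 s.
At the end, for the whole second after the job is handed in: The jig is at rest on the bed, fully home: leading end within 2.5 mm of the end stop, square to the rail within 0.02 rad, its rail side at most 27 mm before the fixed bar (the furthest facing setting is 24 mm); the push stick lies at rest in the tray, wholly inside the rim (angle between the y axis of jig and the y axis of press, either way round below 0.02 rad and y of jig_lead in the frame of press above -0.0025 m and x of jig_lead in the frame of press above -0.027 m and angle between jig's own z axis and vertical below 0.03 rad and linear speed of each of jig, stick below 0.01 m/s and x of stick_grip in the frame of tray_in between -0.115 and 0.115 m and y of stick_grip in the frame of tray_in between -0.072 and 0.072 m and z of each of stick_grip, stick_notch in the frame of tray_in below 0.045 m and x of stick_notch in the frame of tray_in between -0.13 and 0.13 m and y of stick_notch in the frame of tray_in between -0.072 and 0.072 m); the robot touches nothing.
It fails at once if the gripper or arm touches the jig (over 0.5 N) (contact force between any of the fingers, the arm and jig above 0.5 N).
It fails at once if the jig is jammed into the rail with more than 20 N or rams the end stop with more than 25 N (contact force between jig and rail above 20 N or contact force between jig and stop above 25 N).
It fails at once if the jig goes under the head out of line with the rail by more than 0.05 rad, or is tipped by more than 0.12 rad ((y of jig_lead in the frame of press above -0.118 m and not (angle between the y axis of jig and the y axis of press, either way round below 0.05 rad)) or angle between jig's own z axis and vertical above 0.12 rad).
It fails at once if the stick is let go more than about 25 mm above its lying height in the tray (z of stick_grip in the frame of tray_in above 0.062 m and contact force between the fingers and stick below 0.1 N).
It fails at once if the spray bottle, tape roll or small bottle is pushed more than 20 mm (distance of any of spray, tape, vial from where it was at the start of the episode above 0.02 m).
It also fails if it takes over 72 s, if anything falls off the work surface, if the arm or the gripper's body presses on something with over 40 N, if the wrist force passes 120 N, or if a joint passes its speed limit or range.

### The arm

A 6-joint arm with a two-finger parallel gripper is mounted at the origin on the work surface. World frame = base frame: x ahead of the robot, y to its left, z up, the work surface at z = 0. Lengths are in m, angles in rad, forces in N, time in s.
With the tool pointing down it reaches from about 0.35 to 0.975 m from the base axis. Payload 4.9 kg.
Tool frame: the origin (TCP) lies on the mounting face of the last link; the fingertips stand 173 mm ahead of it and the grasp point (between the pads) lies 155 mm ahead of it; z points along the fingers, y is the line along which they close (so a half turn about z gives the same grasp; the last joint's range is limited). The gripper opens to 85 mm and grips with 20 to 120 N. Pads are 22 mm wide; open, the fingers measure 114 mm over their backs; the gripper's body (76 mm by 85 mm) begins 54 mm behind the grasp point. The pads swing forward as they close: fully open they stand 13 mm farther back than shut.
Start: joints at [1.139, 0.053, 1.613, -0, 1.476, -0.119], TCP at [0.192, 0.595, 0.405] pointing down, gripper open.
Joint ranges: [-3.01, 3.01], [-1.01, 2.22], [0.06, 2.58], [-1.02, 4.17], [0.09, 2.62], [-3.14, 3.14]. Speed limits (rad/s): [2.57, 2.57, 3.14, 3.14, 3.14, 3.14].

### API

Orientations are given as a rotation vector (axis times angle).
In Python, from station import monitor, eyes, finish_job gives the robot as it stands. The module is installed in compiled form; this text tells all that it offers.
- The arm moves only by the tool step_arm, never from a script. Its argument "commands" is a list of rows, each a list of 3 entries, a list of its own where there are three numbers: the opening in per cent of the stroke, from 0 (shut) to 100 (fully open), then the shift along the tool's x, y, z in mm, then the turn about the tool's z in degrees. In form: [[hand, [x, y, z], yaw], ...]. A call has 1 to 12 rows; each row is the pose to reach, as a shift and turn from the pose commanded when the call began, along the tool's axes at that moment; what a row does not reach only later rows make up. A row lasts 1/8 s, in which the tool goes at most 62.5 mm and 10.7 degrees, less where a joint would pass 70% of its speed; a pose out of reach is approached as far as the arm can. A call with a gripper value outside its range is refused whole. The fingers move at their own pace and stop on an object; "squeeze" is the grip in N (left out, the last holds). Time passes only in rows, so rows that repeat a pose let the fingers close. It gives the time, the measured TCP pose, the force, the opening and the grip force at its end, in the units of the state.
- monitor.get_obs(): the state, without advancing time (a new reading comes with each control period).
- eyes.get_image(name): name is "scene" or "top" or "wrist"; returns the picture (384x512x3 uint8, red, green, blue); there is no depth.
- eyes.camera_info(name): a dict with "camera_matrix" (3x3 intrinsics, pixels), "extrinsics" (4x4, takes a point from camera to world coordinates). Camera axes: x right, y down, z forward; pixel columns grow to the right and rows downward; lengths in m; the calibration is good to about 2 mm. A picture is of the moment at which its call begins: read the wrist's pose just before it. camera_info takes no time and is no camera call; for the wrist camera it gives the pose at the moment of the call.
- finish_job(): hands the job in; it is judged then, once.
The state is a dict: "t": time; "q": joint angles; "dq": joint speeds; "effort": joint torques, N m; "tool_pos": TCP position; "tool_rot": TCP orientation; "contact_force": force on the tool from outside, world axes, zero at the start; "wrist_torque": the same for the moment, N m; "opening": finger opening in m; "grip_force": force on a finger pad.
Only numpy, scipy, OpenCV 4.12 (cv2) and the standard library are available. Lean on these libraries where they do the work, as an engineer would, in place of code of your own. Each camera call takes 0.05 s, during which the arm holds its last target. There are 200 camera calls.

## Working session

There is one attempt and no reset: what is moved stays moved. The work goes in short steps, Python scripts to look and compute and a tool call to move; the robot and the scene stay as the last step left them, time stands still between calls to the robot, and variables do not carry over. Pictures are saved under pics/ and viewed, at most 10 in all, crops included, and the job is handed in when it is done.

Besides the shell and the picture viewer there is one more tool, called after "Call:" in YAML: its name, and indented under it one key for each argument. step_arm: Moves the arm, as the interface text tells. Its arguments: {"type":"object","properties":{"commands":{"type":"array"},"squeeze":{"type":"number"}},"required":["commands"]}

```bash
mkdir -p pics
python3 - <<'E'
from station import monitor, eyes
import cv2,numpy as np
o=monitor.get_obs();print(o)
for n in("top","scene"):
    im=eyes.get_image(n);cv2.imwrite(f"pics/{n}0.png",im[:,:,::-1])
    c=eyes.camera_info(n);print(n,np.round(c["camera_matrix"],2).tolist(),np.round(c["extrinsics"],4).tolist())
c=eyes.camera_info("wrist");print(np.round(c["extrinsics"],4).tolist())
E
```

```text
{'t': 0.0, 'q': array([ 1.13897227e+00,  5.33450714e-02,  1.61430142e+00, -2.98096625e-06,
        1.47601494e+00, -1.18993357e-01]), 'dq': array([ 0.00056017,  0.00075727, -0.00115318, -0.00187961,  0.00071836,
        0.00094574]), 'effort': array([-7.32244807e-04, -3.93673396e+01, -3.70182896e+01, -1.29215741e-04,
        6.94948787e-03, -1.42197089e-05]), 'tool_pos': array([0.19222613, 0.59441694, 0.40346553]), 'tool_rot': array([-0.48930416, -3.10268585,  0.00312787]), 'contact_force': array([ 0.3699095 , -0.46817909,  0.24182131]), 'wrist_torque': array([ 0.01250542, -0.00202653,  0.06515077]), 'grip_force': 0.0, 'opening': 0.08555726241287856}
top [[408.38, 0.0, 264.53], [0.0, 408.38, 188.05], [0.0, 0.0, 1.0]] [[-0.0406, -0.9744, 0.221, 0.1176], [-0.9992, 0.0409, -0.0029, 0.0598], [-0.0062, -0.2209, -0.9753, 1.5705], [0.0, 0.0, 0.0, 1.0]]
scene [[459.57, 0.0, 259.61], [0.0, 459.57, 187.19], [0.0, 0.0, 1.0]] [[-0.3385, 0.7118, -0.6154, 1.3151], [0.941, 0.2545, -0.2231, 0.3788], [-0.0022, -0.6546, -0.756, 1.1158], [0.0, 0.0, 0.0, 1.0]]
[[0.3076, 0.9073, 0.2867, 0.1179], [0.9515, -0.2928, -0.0943, 0.6182], [-0.0016, 0.3018, -0.9534, 0.372], [0.0, 0.0, 0.0, 1.0]]
```

View pics/top0.png

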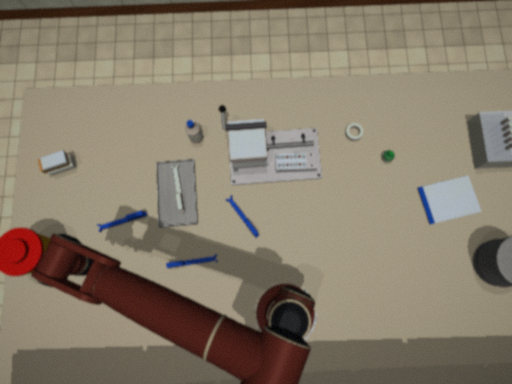

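View pics/scene0.png

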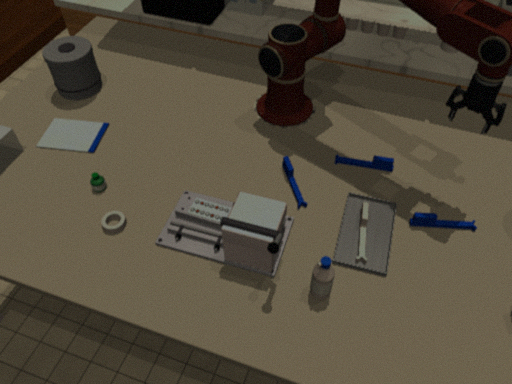

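The top view shows the tray at (177,192) with the white stick in it at (178,187). The jig on the press bed is at (293,160), and the head is at (248,150). Three things could be taken for the stick: the blue ones at (122,220), (242,215) and (192,262). I choose the white one in the tray and check it in a crop.

Run:
```python
import cv2
a=cv2.imread("pics/top0.png")[105:235,150:323]; cv2.imwrite("pics/c1.png",cv2.resize(a,None,fx=4.6,fy=4.6,interpolation=cv2.INTER_CUBIC))
b=cv2.imread("pics/scene0.png")[180:290,150:300]; cv2.imwrite("pics/c2.png",cv2.resize(b,None,fx=5,fy=5,interpolation=cv2.INTER_CUBIC))
```

```text
(no output)
```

View pics/c1.png

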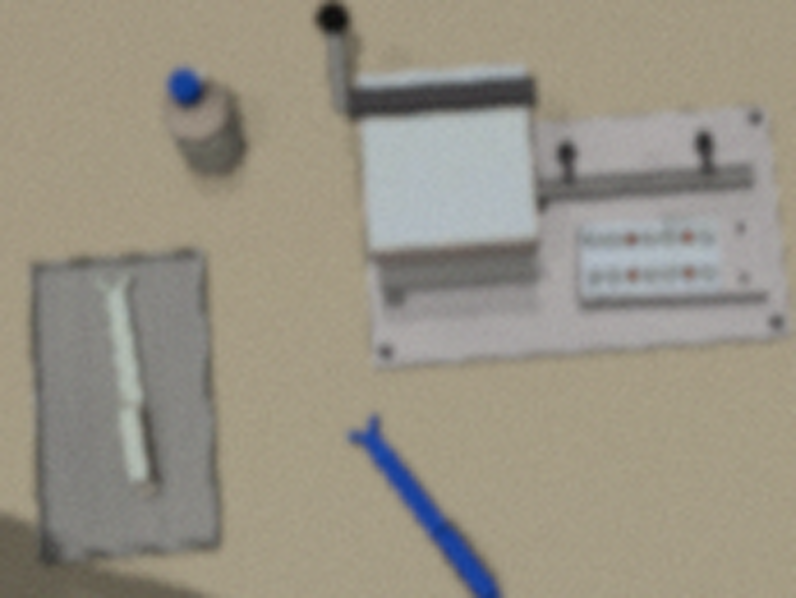

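View pics/c2.png

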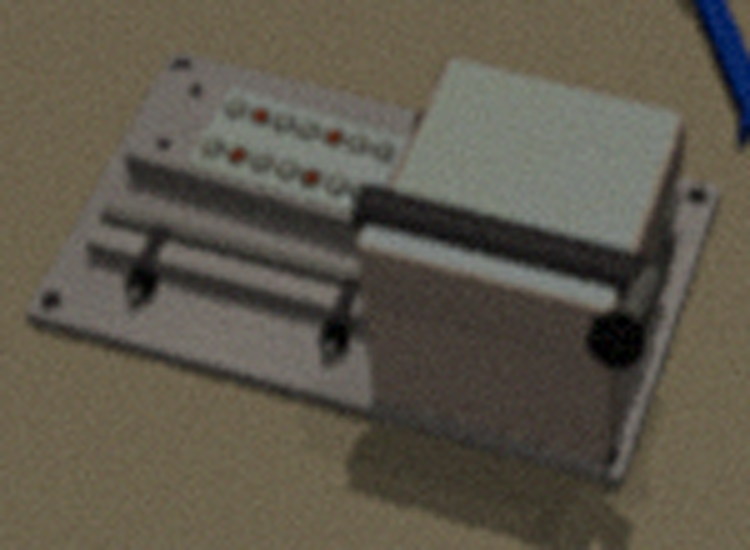

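The crop confirms the white stick: its fork is at crop (113,280), pointing up (+x), and its handle is at (137,450). On the bed, the jig's near top edge runs from (580,295) to (765,295). The bed's corners are at (770,108), (789,338) and (376,367).

```bash
cat > h.py <<'E'
import numpy as np,cv2
from station import monitor, eyes
def ray(name,uv,z,ci=None):
    c=ci or eyes.camera_info(name);K=c["camera_matrix"];T=np.array(c["extrinsics"])
    uv=np.atleast_2d(np.array(uv,float))
    d=np.c_[uv,np.ones(len(uv))]@np.linalg.inv(K).T@T[:3,:3].T
    return T[:3,3]+d*((z-T[2,3])/d[:,2])[:,None]
def proj(name,p,ci=None):
    c=ci or eyes.camera_info(name);T=np.array(c["extrinsics"])
    q=(np.atleast_2d(p)-T[:3,3])@T[:3,:3]@np.array(c["camera_matrix"]).T
    return q[:,:2]/q[:,2:]
E
python3 - <<'E'
from h import *
np.set_printoptions(precision=4,suppress=True)
f=lambda l:np.array(l)/4.6+[150,105]-0.4
g=lambda l:np.array(l)/5+[150,180]-0.4
def P(n,a,z):r=ray(n,a,z);print(n,z,r[:,:2].tolist());return r
P("top",f([[770,108],[789,338],[376,367]]),.012)
P("scene",g([[172,58],[32,318],[618,482],[716,192]]),.012)
P("top",f([[580,295],[765,295],[582,222]]),.038)
P("scene",g([[128,155],[192,75]]),.038)
P("top",f([[32,262],[203,250],[218,548],[45,562]]),.016)
P("top",f([[113,290]]),.021);P("top",f([[140,484],[122,484],[133,408],[150,405]]),.051)
E
```

```text
top 0.012 [[0.7103793733272705, -0.16694281760691368], [0.5016176877352443, -0.1687853508791702], [0.49100184071460895, 0.18464403596186324]]
scene 0.012 [[0.5126323681164793, -0.16593887185607875], [0.7173572601051069, -0.15542601470992828], [0.7049678933594881, 0.1960386065230839], [0.4981637634009899, 0.18824034714384305]]
top 0.038 [[0.5400530303774618, 0.008742309988558211], [0.5334433224922608, -0.14739530203458284], [0.604449585401568, 0.004030084004017914]]
scene 0.038 [[0.6088475609302956, -0.14444324600012753], [0.5397725628228218, -0.13556303471732184]]
top 0.016 [[0.5955811349627194, 0.47886252629195114], [0.6001081699149725, 0.33129150718964717], [0.3406997077459608, 0.31938040269837176], [0.33494883687444515, 0.46339097537003693]]
top 0.021 [[0.5660923069837044, 0.40761916097056505]]
top 0.051 [[0.391169460167754, 0.3773406300943295], [0.39178532938097577, 0.3921185767436174], [0.45524096144477455, 0.383468903531059], [0.45719365270273615, 0.36939532098464456]]
```

Call:
step_arm:
  commands:
    - [100,[-60,-26,14],-8]
    - [100,[-120,-52,28],-16]
    - [100,[-180,-78,42],-24]
    - [100,[-240,-104,56],-25]
    - [100,[-291,-126,70],-25]
    - [100,[-291,-126,70],-25]
    - [100,[-291,-126,70],-25]

```text
t: 0.98
tool_pos: [0.4306, 0.3849, 0.3341]
tool_rot: [0.191, -3.134, 0.0]
contact_force: [-0.7, 0.7, 0.4]
opening: 0.0857
grip_force: 0.0
```

Run:
```python
from h import *
o=monitor.get_obs();print(o["t"],o["tool_pos"],o["tool_rot"],o["contact_force"])
import pickle
c=eyes.camera_info("wrist");im=eyes.get_image("wrist");pickle.dump(c,open("w1.pkl","wb"))
cv2.imwrite("pics/w1.png",im[:,:,::-1]);print(c["extrinsics"])
```

```text
0.975 [0.43061046 0.38485163 0.33410375] [ 1.91466504e-01 -3.13435593e+00  3.26615770e-04] [-0.72848682  0.65334216  0.38392223]
[[-1.21822450e-01  9.46606435e-01  2.98488772e-01  3.53049565e-01]
 [ 9.92551908e-01  1.16173676e-01  3.66658867e-02  3.75496431e-01]
 [ 3.16263165e-05  3.00732329e-01 -9.53708585e-01  3.02634864e-01]
 [ 0.00000000e+00  0.00000000e+00  0.00000000e+00  1.00000000e+00]]
```

View pics/w1.png

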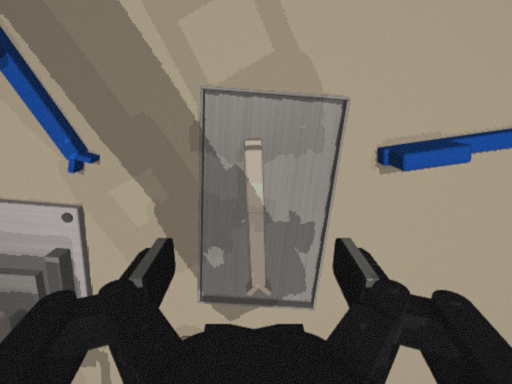

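The wrist view shows the white stick: handle end at (254,144), fin from about row 148 to row 205, and fork at (259,288) inside the tray. The blue ones are off to the sides. I get its axis from the mask edges.

Run:
```python
from h import *
import pickle
np.set_printoptions(precision=4,suppress=True)
c=pickle.load(open("w1.pkl","rb"));im=cv2.imread("pics/w1.png").astype(int)
r=im[:,:,2]-im[:,:,0]
print(im[135:215:4,254].tolist())
for v in list(range(138,300,8)):
    g=cv2.GaussianBlur(im[v-2:v+3].astype(np.float32),(5,1),0).mean(0).sum(1)
    d=np.diff(g[225:290]);l=d.argmax()+225.5;q=d.argmin()+225.5
    z=.051 if v<208 else .021
    print(v,l,q,ray("w",[[l,v],[q,v]],z,c)[:,:2].ravel())
```

```text
[[117, 126, 129], [92, 101, 110], [160, 173, 180], [96, 103, 111], [150, 164, 177], [152, 166, 175], [151, 166, 178], [152, 169, 179], [156, 170, 179], [152, 168, 179], [154, 168, 179], [152, 165, 177], [167, 181, 173], [163, 175, 172], [122, 132, 146], [120, 135, 144], [124, 137, 147], [125, 134, 148], [116, 128, 140], [113, 123, 135]]
138 250.5 240.5 [0.3845 0.3765 0.3857 0.3674]
146 245.5 242.5 [0.3923 0.3728 0.3927 0.3701]
154 244.5 261.5 [0.3998 0.3727 0.3979 0.3884]
162 245.5 261.5 [0.4072 0.3745 0.4054 0.3893]
170 245.5 261.5 [0.4149 0.3754 0.413  0.3904]
178 247.5 261.5 [0.4224 0.3781 0.4208 0.3914]
186 246.5 262.5 [0.4305 0.3781 0.4286 0.3934]
194 246.5 262.5 [0.4385 0.379  0.4366 0.3944]
202 246.5 263.5 [0.4468 0.38   0.4447 0.3965]
210 247.5 262.5 [0.4672 0.3827 0.4652 0.3992]
218 248.5 262.5 [0.4766 0.3849 0.4747 0.4004]
226 249.5 263.5 [0.4862 0.3871 0.4843 0.4028]
234 248.5 263.5 [0.4963 0.3872 0.4942 0.4042]
242 249.5 263.5 [0.5062 0.3895 0.5043 0.4055]
250 249.5 263.5 [0.5166 0.3907 0.5146 0.4069]
258 250.5 264.5 [0.527  0.3931 0.525  0.4095]
266 250.5 264.5 [0.5377 0.3944 0.5357 0.4109]
274 250.5 264.5 [0.5487 0.3957 0.5466 0.4124]
282 251.5 264.5 [0.5597 0.3983 0.5578 0.4139]
290 249.5 268.5 [0.5714 0.3972 0.5686 0.4203]
298 282.5 275.5 [0.5781 0.4391 0.5792 0.4305]
```

Run:
```python
import cv2
a=cv2.imread("pics/w1.png")[125:315,190:360]; cv2.imwrite("pics/c3.png",cv2.resize(a,None,fx=3.1,fy=3.1,interpolation=cv2.INTER_CUBIC))
```

```text
(no output)
```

View pics/c3.png

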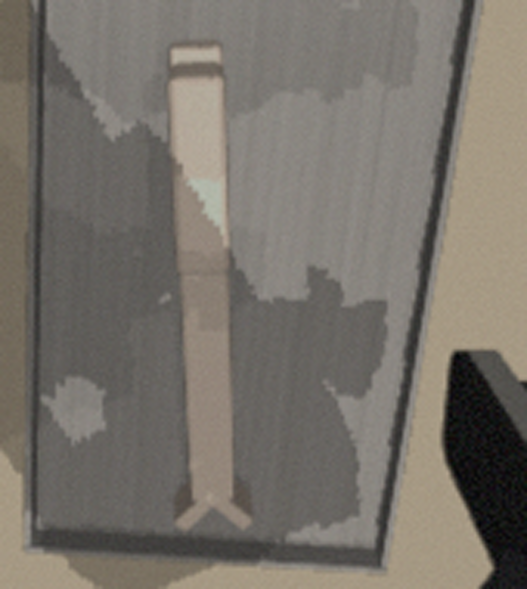

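Call:
step_arm:
  commands:
    - [100,[3.5,0.7,45],-2.4]
    - [100,[3.5,0.7,90],-2.4]
    - [100,[3.5,0.7,125],-2.4]
    - [100,[3.5,0.7,140],-2.4]
    - [100,[3.5,0.7,140],-2.4]
    - [25,[3.5,0.7,140],-2.4]
    - [10,[3.5,0.7,140],-2.4]
    - [5,[3.5,0.7,140],-2.4]
    - [5,[3.5,0.7,140],-2.4]
    - [5,[3.5,0.7,140],-2.4]
  squeeze: 80

```text
t: 2.28
tool_pos: [0.4272, 0.3857, 0.1955]
tool_rot: [-0.259, 3.13, 0.001]
contact_force: [0.4, -0.1, 4.0]
opening: 0.0168
grip_force: 78.5
```

Call:
step_arm:
  commands:
    - [5,[0,0,-20],0]
    - [5,[10,0,-60],0]
    - [5,[35,0,-100],0]
    - [5,[60,0,-110],0]
    - [5,[60,0,-110],0]

```text
t: 2.9
tool_pos: [0.3668, 0.3757, 0.3067]
tool_rot: [-0.261, 3.128, 0.003]
contact_force: [1.0, 0.3, -1.3]
opening: 0.0168
grip_force: 78.1
```

Run:
```python
from h import *
o=monitor.get_obs();print(o["t"],o["q"],o["tool_pos"],o["tool_rot"],o["contact_force"],o["grip_force"])
```

```text
2.9 [ 6.55500748e-01 -1.06546455e-01  1.93724310e+00  2.62331054e-05
  1.30793583e+00 -1.08196369e+00] [0.36683069 0.37566616 0.30666183] [-2.61282039e-01  3.12822393e+00  2.54913270e-03] [ 1.00461497  0.27076459 -1.34349486] 78.06094765663147
```

Call:
step_arm:
  commands:
    - [5,[6,-55,0],-3]
    - [5,[12,-110,0],-6]
    - [5,[18,-165,0],-9]
    - [5,[24,-220,0],-12]
    - [5,[30,-275,0],-15]
    - [5,[36,-330,0],-18]
    - [5,[42,-385,0],-21]
    - [5,[48,-440,0],-24]
    - [5,[54,-495,0],-28]
    - [5,[60,-550,0],-32]
    - [5,[66,-605,0],-35]
    - [5,[66,-654,0],-37]

```text
t: 4.4
tool_pos: [0.4098, -0.283, 0.3042]
tool_rot: [1.239, -2.887, -0.001]
contact_force: [-0.5, 0.4, -1.0]
opening: 0.017
grip_force: 78.5
```

Call:
step_arm:
  commands:
    - [5,[0,0,0],0]
    - [5,[0,0,0],0]

```text
t: 4.65
tool_pos: [0.4101, -0.2803, 0.3039]
tool_rot: [1.239, -2.886, -0.003]
contact_force: [0.3, 1.4, -1.6]
opening: 0.0167
grip_force: 78.6
```

Run:
```python
from h import *
import pickle
o=monitor.get_obs();print(o["t"],o["q"],o["tool_pos"],o["tool_rot"],o["contact_force"],o["grip_force"])
for n in("wrist","top","scene"):
    c=eyes.camera_info(n);im=eyes.get_image(n);pickle.dump(c,open(n+"2.pkl","wb"));cv2.imwrite(f"pics/{n}2.png",im[:,:,::-1])
```

```text
4.65 [-7.49559315e-01 -1.74551511e-01  2.00296267e+00  1.90446808e-04
  1.31530932e+00 -3.13132965e+00] [ 0.41005745 -0.28027635  0.30389179] [ 1.2389096  -2.88623579 -0.00317382] [ 0.32949472  1.35193415 -1.61503838] 78.58908265829086
```

View pics/wrist2.png

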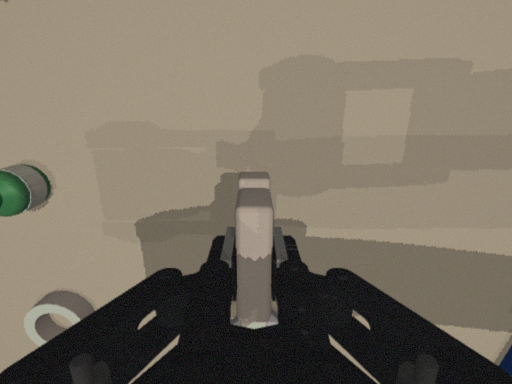

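The wrist view shows only the fin, held centrally at (255,200), with the tape at (58,320) and the vial at (20,190). The gripper hides the fork, so I use the fixed cameras.

Run:
```python
import cv2
a=cv2.imread("pics/top2.png")[110:260,225:425]; b=cv2.imread("pics/scene2.png")[170:290,140:300]
cv2.imwrite("pics/c4.png",cv2.vconcat([cv2.resize(a[:75,:160],(800,375),interpolation=cv2.INTER_CUBIC),]) if 0 else cv2.resize(a,(800,600),interpolation=cv2.INTER_CUBIC))
```

```text
(no output)
```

View pics/c4.png

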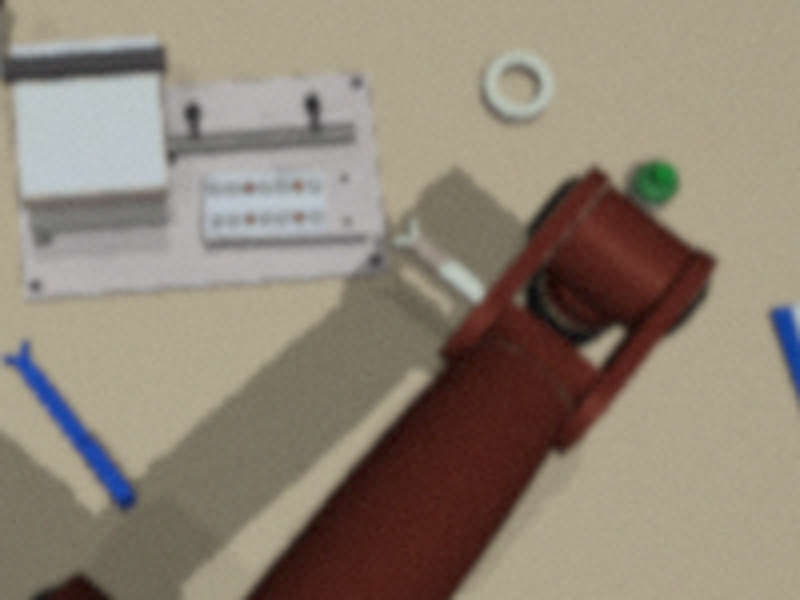

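Run:
```python
from h import *
np.set_printoptions(precision=4,suppress=True)
im=cv2.imread("pics/top2.png");g=cv2.GaussianBlur(im,(0,0),.7).astype(float).sum(2)
def edge(cols,r0,r1,sgn):
    P=[]
    for u in cols:
        d=sgn*np.diff(g[r0:r1,u]);k=d[1:-1].argmax()+1;a,b,c=d[k-1:k+2]
        P.append([u,r0+k+.5+.5*(a-c)/(a-2*b+c)])
    return np.array(P)
def line(P,z,name):
    W=ray("top",P,z)[:,:2]
    for _ in range(3):
        s,b=np.polyfit(W[:,1],W[:,0],1);r=W[:,0]-s*W[:,1]-b;W=W[abs(r)<max(.002,1.5*r.std())]
    print(name,"slope dx/dy",s,"x at y=-.1",b-s*.1,"n",len(W),r.std());return s,b
line(edge(range(280,312),163,173,-1),.038,"jig near top edge")
line(edge(range(234,316),174,188,+1),.012,"bed near: ")
line(edge(range(272,312),138,150,-1),.030,"rail?")
line(edge(range(272,312),138,152,+1),.030,"rail2?")
# trailing edge profile
for v in range(150,170,3): print(v,g[v,300:324].astype(int).tolist())
for n,p,z in(("corner px",[[225+372/4,110+234/4]],.038),("vial",[[225+655/4,110+183/4]],.062),("notch",[[225+412/4,110+240/4]],.1294)):print(n,ray("top",p,z)[0,:2])
print(proj("top",[[.5066,-.1788,.1294]]))
```

```text
jig near top edge slope dx/dy 0.012601992171961429 x at y=-.1 0.5371406973316567 n 32 0.00027540094840948953
bed near:  slope dx/dy -0.03303208934360577 x at y=-.1 0.4930142482903139 n 74 0.0009326985757262548
rail? slope dx/dy -0.03352906753427559 x at y=-.1 0.6527855526075625 n 40 0.0005333029903796211
rail2? slope dx/dy -0.032103707988300687 x at y=-.1 0.6288955508001279 n 40 0.00036525473850155854
150 [512, 513, 514, 515, 513, 510, 510, 511, 510, 511, 513, 512, 512, 512, 512, 516, 517, 510, 491, 471, 468, 472, 475, 478]
153 [524, 532, 534, 536, 539, 539, 533, 524, 516, 501, 472, 470, 497, 521, 529, 526, 520, 513, 499, 480, 473, 475, 475, 478]
156 [443, 481, 485, 485, 493, 515, 527, 526, 518, 508, 499, 502, 514, 525, 525, 521, 519, 520, 518, 509, 494, 487, 483, 485]
159 [565, 570, 569, 567, 567, 563, 550, 534, 526, 526, 529, 528, 527, 525, 524, 522, 517, 519, 517, 497, 475, 469, 478, 478]
162 [520, 533, 537, 528, 529, 536, 541, 538, 533, 530, 527, 526, 527, 530, 529, 528, 527, 524, 516, 498, 472, 459, 465, 472]
165 [470, 501, 510, 503, 503, 518, 531, 535, 533, 521, 488, 456, 461, 498, 524, 529, 533, 530, 526, 512, 470, 413, 395, 406]
168 [482, 481, 483, 481, 476, 470, 463, 457, 457, 455, 451, 446, 442, 441, 439, 441, 457, 475, 472, 452, 415, 366, 343, 355]
corner px [ 0.534  -0.1556]
vial [ 0.5668 -0.4276]
notch [ 0.502  -0.1788]
[[327.9052 168.7804]]
```

Call:
step_arm:
  commands:
    - [5,[-5,3.4,30],2.2]
    - [5,[-10,3.4,60],2.2]
    - [5,[-15,3.4,80],2.2]
    - [5,[-20,3.4,92],2.2]
    - [5,[-24,3.4,95],2.2]
    - [5,[-24,3.4,95],2.2]
    - [5,[-24,3.4,95],2.2]

```text
t: 5.68
tool_pos: [0.4247, -0.2609, 0.2108]
tool_rot: [-1.184, 2.909, -0.003]
contact_force: [-0.2, -0.5, -0.3]
opening: 0.0169
grip_force: 78.7
```

Run:
```python
from h import *
o=monitor.get_obs();print(o["t"],o["q"],o["tool_pos"],o["tool_rot"],o["contact_force"],o["wrist_torque"])
a=[]
for n in("top","scene"):
    im=eyes.get_image(n)[:,:,::-1];cv2.imwrite(f"pics/{n}3.png",im)
    a.append(cv2.resize(im[130:205,255:355] if n=="top" else im[170:245,140:240],(560,420) if 0 else (400,300),interpolation=cv2.INTER_CUBIC))
b=cv2.resize(a[0],(800,600));cv2.imwrite("pics/c5.png",cv2.hconcat(a))
```

```text
5.675 [-7.00247782e-01 -4.17636873e-02  2.05413005e+00 -1.00298284e-04
  1.12732737e+00 -3.04395906e+00] [ 0.4247207  -0.26089609  0.21076124] [-1.18385536e+00  2.90912966e+00 -2.70566405e-03] [-0.16266253 -0.48687385 -0.29143607] [-0.07961068  0.0380425   0.00841878]
```

View pics/c5.png

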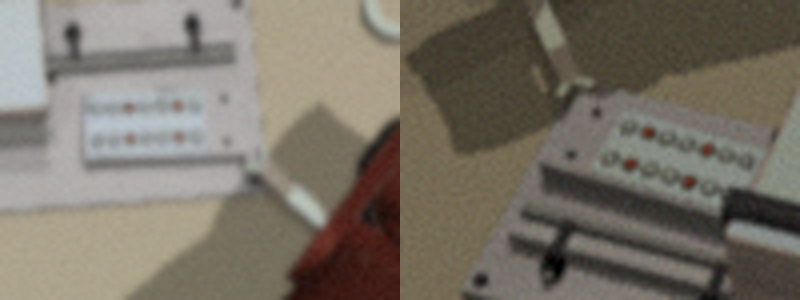

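The fork sits level with and just behind the jig's trailing near corner: c5 left shows the fork at (255,165) and the corner at (243,160). Now I advance by feel.

Call:
step_arm:
  commands:
    - [5,[-2,0,1],0]
    - [5,[-4,0,2],0]
    - [5,[-6,0,2],0]
    - [5,[-8,0,2],0]
    - [5,[-10,0,2],0]
    - [5,[-10,0,2],0]

```text
t: 6.52
tool_pos: [0.4316, -0.2535, 0.2077]
tool_rot: [-1.184, 2.91, -0.0]
contact_force: [-0.2, -0.8, -0.8]
opening: 0.0167
grip_force: 78.7
```

Call:
step_arm:
  commands:
    - [5,[-2,0,0],0]
    - [5,[-4,0,0],0]
    - [5,[-5,0,0],0]
    - [5,[-6,0,0],0]
    - [5,[-6,0,0],0]

```text
t: 7.15
tool_pos: [0.4357, -0.2493, 0.2075]
tool_rot: [1.184, -2.909, -0.0]
contact_force: [-1.9, -1.0, -0.7]
opening: 0.0169
grip_force: 78.6
```

Call:
step_arm:
  commands:
    - [5,[-1.5,-0.4,0],0]
    - [5,[-3,-0.8,0],0]
    - [5,[-4.5,-1.2,0],0]
    - [5,[-6,-1.6,0],0]
    - [5,[-7.7,-2.2,0],0]

```text
t: 7.78
tool_pos: [0.443, -0.2456, 0.2077]
tool_rot: [1.184, -2.91, 0.0]
contact_force: [-1.5, -1.3, -1.9]
opening: 0.0167
grip_force: 78.6
```

Call:
step_arm:
  commands:
    - [5,[-1.5,-0.4,0],0]
    - [5,[-3,-0.8,0],0]
    - [5,[-4.5,-1.2,0],0]
    - [5,[-6,-1.6,0],0]
    - [5,[-7.7,-2.2,0],0]

```text
t: 8.4
tool_pos: [0.45, -0.2417, 0.2077]
tool_rot: [1.184, -2.91, -0.0]
contact_force: [-1.8, -1.7, -1.5]
opening: 0.0167
grip_force: 78.6
```

```bash
cat > j.py <<'E'
from h import *
np.set_printoptions(precision=4,suppress=True)
o=monitor.get_obs();print(o["t"],o["tool_pos"],o["contact_force"],o["wrist_torque"],o["q"][5])
im=np.mean([eyes.get_image("top") for _ in range(2)],0)[:,:,::-1];g=cv2.GaussianBlur(im,(0,0),.7).sum(2)
cv2.imwrite("pics/last.png",im)
def edge(cols,r0,r1,sgn):
    P=[]
    for u in cols:
        d=sgn*np.diff(g[r0:r1,u]);k=d[1:-1].argmax()+1;a,b,c=d[k-1:k+2]
        P.append([u,r0+k+.5+.5*(a-c)/(a-2*b+c)])
    return np.array(P)
def line(P,z,name):
    W=ray("top",P,z)[:,:2]
    for _ in range(3):
        s,b=np.polyfit(W[:,1],W[:,0],1);r=W[:,0]-s*W[:,1]-b;W=W[abs(r)<max(.002,1.5*r.std())]
    print(name,"slope",s,"x@-.1",b-s*.1,"n",len(W),r.std())
import sys
a,b=int(sys.argv[1]),int(sys.argv[2])
line(edge(range(a,b),155,173,-1),.038,"jig near")
# card: white left end & blob
m=(im.min(2)>185).astype(np.uint8)
u=g[155:162,265:325].mean(0);print(u.astype(int).tolist())
E
python3 j.py 280 308
```

```text
8.4 [ 0.45   -0.2417  0.2077] [-1.8138 -1.6772 -1.5246] [-0.3927  0.3994  0.0141] -2.9823978103095525
jig near slope -0.09031342971625488 x@-.1 0.550614791256118 n 28 0.00017783110686447336
[385, 403, 438, 471, 490, 489, 474, 468, 487, 507, 510, 510, 512, 513, 514, 518, 526, 524, 511, 505, 511, 521, 524, 524, 529, 535, 532, 526, 527, 531, 526, 513, 509, 519, 527, 524, 521, 523, 526, 525, 523, 518, 511, 501, 497, 505, 513, 514, 514, 513, 513, 512, 507, 493, 460, 413, 374, 349, 334, 327][ WARN:0@1.193] global loadsave.cpp:1063 imwrite_ Unsupported depth image for selected encoder is fallbacked to CV_8U.
```

Call:
step_arm:
  commands:
    - [5,[-0.8,-0.5,0],0]
    - [5,[-1.7,-1.1,0],0]
    - [5,[-2.5,-1.6,0],0]
    - [5,[-2.5,-1.6,0],0]

```text
t: 9.0
tool_pos: [0.4529, -0.2411, 0.2077]
tool_rot: [-1.184, 2.91, 0.0]
contact_force: [-1.3, -1.1, -1.9]
opening: 0.0171
grip_force: 78.5
```

Call:
step_arm:
  commands:
    - [5,[-0.8,-0.5,0],0]
    - [5,[-1.7,-1.1,0],0]
    - [5,[-2.5,-1.6,0],0]
    - [5,[-2.5,-1.6,0],0]

```text
t: 9.5
tool_pos: [0.4558, -0.2406, 0.2078]
tool_rot: [-1.184, 2.91, -0.0]
contact_force: [-1.1, -0.6, -0.9]
opening: 0.0167
grip_force: 78.5
```

```bash
python3 j.py 280 308 2>/dev/null
```

```text
9.5 [ 0.4558 -0.2406  0.2078] [-1.1344 -0.6236 -0.863 ] [-0.2971  0.2624  0.0071] -2.973833688991596
jig near slope -0.13134897560751765 x@-.1 0.5551859274965626 n 26 0.00017448064458406264
[385, 403, 438, 470, 483, 473, 457, 469, 498, 513, 518, 526, 533, 532, 530, 529, 528, 516, 505, 511, 524, 531, 529, 530, 535, 535, 528, 523, 524, 525, 514, 501, 502, 514, 518, 518, 518, 516, 516, 519, 519, 514, 500, 486, 488, 503, 513, 514, 510, 512, 514, 509, 495, 473, 432, 380, 342, 327, 322, 321]
```

Call:
step_arm:
  commands:
    - [5,[-0.8,-0.5,0],0]
    - [5,[-1.7,-1.1,0],0]
    - [5,[-2.5,-1.6,0],0]
    - [5,[-2.5,-1.6,0],0]

```text
t: 10.1
tool_pos: [0.4587, -0.24, 0.2077]
tool_rot: [-1.184, 2.91, -0.0]
contact_force: [-0.4, -1.2, -1.7]
opening: 0.017
grip_force: 78.6
```

```bash
sed -i 's/^im=np.mean/t=o["wrist_torque"];print("F from torque",-(t[1]-.038)\/.18,(t[0]+.08)\/.18)\nim=np.mean/' j.py; python3 j.py 280 306 2>/dev/null
```

```text
10.1 [ 0.4587 -0.24    0.2077] [-0.4112 -1.2102 -1.7396] [-0.3285  0.2473  0.0262] -2.969494062236041
F from torque -1.1630180654287874 -1.3804976670862263
jig near slope -0.15845171114831155 x@-.1 0.5577349890398243 n 24 0.0002292749264870295
[386, 404, 437, 469, 477, 466, 462, 481, 504, 511, 513, 517, 519, 520, 521, 523, 522, 515, 509, 513, 523, 528, 528, 531, 534, 530, 522, 518, 519, 516, 502, 489, 498, 516, 519, 512, 510, 512, 516, 519, 519, 508, 487, 472, 481, 500, 511, 512, 510, 514, 515, 505, 484, 455, 412, 364, 334, 325, 322, 322]
```

Call:
step_arm:
  commands:
    - [5,[-0.7,-0.7,0],0]
    - [5,[-1.4,-1.4,0],0]
    - [5,[-2,-2,0],0]
    - [5,[-2,-2,0],0]

```text
t: 10.7
tool_pos: [0.4615, -0.24, 0.2077]
tool_rot: [-1.184, 2.91, 0.0]
contact_force: [-0.8, -0.5, -1.4]
opening: 0.0171
grip_force: 78.6
```

```bash
python3 j.py 280 306 2>/dev/null
```

```text
10.7 [ 0.4615 -0.24    0.2077] [-0.798  -0.5159 -1.3794] [-0.1557  0.2669  0.0521] -2.966422464949163
F from torque -1.2715033397476954 -0.42029878259084696
jig near slope -0.178834404474866 x@-.1 0.5598736536220769 n 25 0.00014195435859484679
[386, 403, 437, 466, 470, 456, 455, 478, 500, 508, 513, 520, 525, 525, 525, 526, 524, 519, 517, 522, 527, 528, 524, 525, 531, 530, 524, 522, 525, 523, 510, 498, 503, 516, 517, 511, 507, 512, 516, 518, 515, 504, 484, 473, 484, 500, 506, 504, 504, 511, 506, 488, 463, 432, 391, 350, 327, 323, 323, 323]
```

Call:
step_arm:
  commands:
    - [5,[-0.7,-0.7,0],0]
    - [5,[-1.4,-1.4,0],0]
    - [5,[-2,-2,0],0]
    - [5,[-2,-2,0],0]

```text
t: 11.3
tool_pos: [0.4642, -0.2402, 0.2077]
tool_rot: [1.184, -2.909, -0.0]
contact_force: [-2.1, -2.3, -1.7]
opening: 0.0169
grip_force: 78.7
```

```bash
python3 j.py 280 304 2>/dev/null
```

```text
11.3 [ 0.4642 -0.2402  0.2077] [-2.1201 -2.2936 -1.7329] [-0.2142  0.5344  0.1784] -2.963391567962102
F from torque -2.7577262802190345 -0.7455455177379845
jig near slope -0.1991958063478146 x@-.1 0.5617575902076679 n 23 0.0002002799152961826
[387, 405, 437, 464, 466, 452, 456, 482, 503, 512, 516, 519, 522, 525, 528, 529, 524, 515, 513, 520, 530, 533, 531, 532, 534, 533, 526, 521, 521, 517, 499, 486, 499, 517, 517, 508, 506, 512, 517, 517, 512, 498, 475, 461, 472, 492, 499, 493, 491, 500, 505, 491, 467, 434, 390, 347, 326, 321, 321, 321]
```

Call:
step_arm:
  commands:
    - [5,[-0.9,0.4,0],-0.3]
    - [5,[-1.9,0.8,0],-0.6]
    - [5,[-2.8,1.2,0],-0.9]
    - [5,[-3.7,1.6,0],-1.3]
    - [5,[-3.7,1.6,0],-1.3]

```text
t: 12.02
tool_pos: [0.466, -0.2363, 0.2078]
tool_rot: [-1.216, 2.896, -0.001]
contact_force: [-2.1, -2.1, -1.9]
opening: 0.0167
grip_force: 78.6
```

```bash
python3 j.py 280 304 2>/dev/null
```

```text
12.025 [ 0.466  -0.2363  0.2078] [-2.0898 -2.0701 -1.9092] [-0.565   0.3308 -0.1738] -2.978225088899018
F from torque -1.6264475833689516 -2.694302808258801
jig near slope -0.17208414890458998 x@-.1 0.5635181560124837 n 23 0.0001830544233858319
[386, 402, 430, 448, 448, 458, 488, 513, 524, 530, 533, 532, 529, 529, 531, 528, 520, 515, 517, 523, 521, 517, 522, 529, 530, 524, 520, 520, 513, 494, 485, 496, 505, 501, 498, 505, 518, 522, 518, 510, 494, 471, 469, 488, 502, 503, 501, 505, 513, 507, 485, 456, 424, 391, 356, 328, 318, 320, 323, 321]
```

```bash
cat > l.py <<'E'
from h import *
np.set_printoptions(precision=4,suppress=True)
im=cv2.imread("pics/last.png").astype(np.float32);g=cv2.GaussianBlur(im,(0,0),.6).sum(2)
def ed(r,c0,c1,s):
    d=s*np.diff(g[r,c0:c1]);k=d[1:-1].argmax()+1;a,b,c=d[k-1:k+2];return c0+k+.5+.5*(a-c)/(a-2*b+c)
ps=1/np.cos(.033)
H=np.array([[ed(r,255,276,-1),r] for r in range(130,150,2)]);W=ray("top",H,.152);print("head front y+.033x", (W[:,1]-.033*W[:,0]))
oy=np.median(W[:,1]-.033*W[:,0])+.118
L=np.array([[ed(r,258,290,1),r] for r in range(146,166,2)]);W=ray("top",L,.038);print("lead edge px",L[:,0],"press y",W[:,1]-.033*W[:,0]-oy)
T=np.array([[ed(r,302,330,-1),r] for r in range(146,166,2)]);W=ray("top",T,.012);print("bed end press y",W[:,1]-.033*W[:,0]-oy,"(-.330)")
for r in (150,154,158,162):print(r,g[r,260:290].astype(int).tolist())
E
python3 l.py
```

```text
head front y+.033x [0.0265 0.027  0.0273 0.003  0.0045 0.0034 0.0025 0.0256 0.0257 0.0252]
lead edge px [274.5329 268.8746 268.8111 269.8989 282.4194 269.8696 266.5988 266.3231
 266.2028 266.7678] press y [-0.1553 -0.1325 -0.1316 -0.1352 -0.1836 -0.1339 -0.1205 -0.1188 -0.1177
 -0.1193]
bed end press y [-0.2927 -0.354  -0.3469 -0.3303 -0.3299 -0.3277 -0.3196 -0.3128 -0.3103
 -0.3213] (-.330)
150 [577, 576, 578, 574, 565, 532, 445, 352, 348, 407, 452, 471, 485, 494, 502, 506, 505, 496, 493, 498, 510, 526, 532, 526, 516, 519, 531, 532, 519, 511]
154 [575, 574, 574, 572, 571, 555, 517, 475, 449, 447, 482, 511, 509, 500, 501, 495, 472, 468, 474, 468, 427, 394, 414, 453, 466, 464, 480, 505, 516, 516]
158 [343, 345, 341, 333, 327, 331, 356, 411, 446, 443, 448, 492, 533, 551, 561, 567, 569, 569, 572, 574, 574, 575, 572, 570, 569, 566, 556, 555, 556, 548]
162 [336, 336, 336, 338, 339, 353, 389, 425, 458, 476, 468, 471, 497, 510, 494, 478, 472, 475, 470, 466, 466, 462, 428, 408, 436, 462, 467, 475, 496, 518]
```

Call:
step_arm:
  commands:
    - [5,[-0.9,0.4,0],-0.3]
    - [5,[-1.9,0.8,0],-0.6]
    - [5,[-2.8,1.2,0],-0.9]
    - [5,[-3.7,1.6,0],-1.3]
    - [5,[-3.7,1.6,0],-1.3]

```text
t: 12.75
tool_pos: [0.4674, -0.2324, 0.2077]
tool_rot: [-1.25, 2.882, 0.0]
contact_force: [0.8, -1.6, -1.6]
opening: 0.0168
grip_force: 78.6
```

```bash
python3 j.py 280 304 2>/dev/null; python3 l.py|grep lead
```

```text
12.75 [ 0.4674 -0.2324  0.2077] [ 0.7911 -1.5729 -1.644 ] [-0.3869  0.0733 -0.1503] -2.9936280333159804
F from torque -0.1959472582384873 -1.7051713835341975
jig near slope -0.14190840872300722 x@-.1 0.5640570060307883 n 21 0.00019206497176266904
[383, 394, 408, 424, 452, 488, 511, 520, 528, 534, 533, 527, 525, 527, 525, 515, 513, 522, 528, 523, 519, 525, 532, 530, 525, 521, 512, 490, 472, 479, 498, 508, 513, 515, 517, 517, 517, 514, 501, 478, 466, 477, 495, 505, 506, 509, 514, 511, 496, 470, 443, 417, 393, 369, 344, 324, 317, 319, 320, 321]
lead edge px [286.9334 268.8823 268.7811 268.6169 280.7784 268.799  269.2704 266.1498
```

The corner push over-rotates the jig and uses up feed distance. I'll re-seat the stick to press the jig's near side flat towards the rail, forward of its centre, and go back to the corner afterwards.

Call:
step_arm:
  commands:
    - [5,[15,0,0],0]
    - [5,[32,0,0],0]
    - [5,[25,25,-30],9]
    - [5,[12,65,-30],18]
    - [5,[0,105,-30],27]
    - [5,[-40,145,-30],36]
    - [5,[-75,178,-30],45]
    - [5,[-105,208.6,-30],45]
    - [5,[-105,208.6,-30],45]
    - [5,[-105,208.6,-15],45]
    - [5,[-105,208.6,0],45]
    - [5,[-105,208.6,0],45]

```text
t: 14.35
tool_pos: [0.3861, -0.0141, 0.2057]
tool_rot: [0.048, -3.137, -0.001]
contact_force: [0.3, -0.5, -0.8]
opening: 0.0165
grip_force: 78.9
```

```bash
python3 j.py 280 304 2>/dev/null; python3 l.py|grep -A1 lead
```

```text
14.35 [ 0.3861 -0.0141  0.2057] [ 0.3346 -0.5263 -0.7561] [ 0.0137  0.0259 -0.0322] -1.8314124883640586
F from torque 0.06695796380152462 0.52051773264054
jig near slope -0.14226215673320497 x@-.1 0.5640851677416118 n 21 0.00020425025099763268
[361, 371, 384, 398, 425, 460, 485, 494, 503, 509, 507, 501, 499, 501, 497, 487, 485, 494, 501, 497, 492, 498, 506, 504, 499, 496, 487, 465, 447, 453, 472, 482, 486, 488, 490, 488, 488, 487, 474, 452, 439, 448, 462, 468, 468, 468, 474, 482, 484, 485, 486, 485, 484, 479, 463, 445, 440, 442, 444, 445]
lead edge px [287.5397 268.91   268.7886 268.5999 280.9341 268.8248 269.1107 269.8513
 269.5851 266.3225] press y [-0.2066 -0.1328 -0.1317 -0.1303 -0.178  -0.13   -0.1305 -0.1327 -0.1311
```

Call:
step_arm:
  commands:
    - [5,[-4,0,-1],0]
    - [5,[-8,0,-1.5],0]
    - [5,[-11,0,-1.5],0]
    - [5,[-13,0,-1.5],0]
    - [5,[-15,0,-1.5],0]
    - [5,[-17,0,-1.5],0]
    - [5,[-19,0,-1.5],0]
    - [5,[-21,0,-1.5],0]
    - [5,[-21,0,-1.5],0]

```text
t: 15.58
tool_pos: [0.4079, -0.0127, 0.2092]
tool_rot: [-0.051, 3.141, -0.0]
contact_force: [-0.9, 0.5, -1.4]
opening: 0.0167
grip_force: 78.7
```

```bash
python3 j.py 280 304 2>/dev/null; python3 l.py|grep -A1 lead
```

```text
15.575 [ 0.4079 -0.0127  0.2092] [-0.9029  0.5271 -1.4328] [0.0725 0.2861 0.0604] -1.8173812990476546
F from torque -1.3783989488328805 0.8471179567239683
jig near slope -0.03514195415265532 x@-.1 0.5659951483991112 n 19 0.00018972299072968568
[366, 380, 406, 422, 431, 458, 483, 488, 488, 495, 499, 489, 481, 483, 487, 473, 459, 470, 485, 485, 483, 487, 491, 487, 482, 482, 480, 466, 448, 448, 460, 466, 469, 476, 483, 484, 483, 480, 470, 452, 439, 445, 462, 471, 473, 476, 481, 484, 485, 486, 487, 487, 485, 480, 466, 446, 440, 443, 445, 446]
lead edge px [268.7013 268.6436 268.6657 281.5026 269.9764 270.1748 266.5792 266.2388
 266.1603 266.6855] press y [-0.1327 -0.1319 -0.1314 -0.181  -0.1352 -0.1354 -0.1207 -0.1188 -0.1179
```

Call:
step_arm:
  commands:
    - [5,[-1,0,0],0]
    - [5,[-2,0,0],0]
    - [5,[-2,0,0],0]

```text
t: 16.05
tool_pos: [0.4098, -0.0126, 0.2092]
tool_rot: [0.051, -3.141, -0.0]
contact_force: [-1.3, 0.9, -0.3]
opening: 0.0167
grip_force: 78.7
```

```bash
python3 j.py 280 304 2>/dev/null
```

```text
16.05 [ 0.4098 -0.0126  0.2092] [-1.2896  0.946  -0.3023] [0.108  0.338  0.0995] -1.816348520247545
F from torque -1.66639927023432 1.0446470287114422
jig near slope -0.7499369667418562 x@-.1 0.5792703888255217 n 15 0.008232829498025068
[365, 380, 405, 422, 434, 462, 484, 485, 484, 491, 499, 492, 483, 482, 479, 461, 446, 456, 474, 479, 478, 482, 487, 483, 479, 484, 489, 474, 454, 454, 468, 471, 468, 471, 481, 486, 484, 480, 468, 448, 434, 442, 459, 469, 473, 477, 482, 486, 487, 486, 485, 486, 485, 481, 466, 447, 441, 444, 445, 445]
```

```bash
cat > k.py <<'E'
from h import *
import sys
np.set_printoptions(precision=4,suppress=True)
o=monitor.get_obs();t=o["wrist_torque"];print(o["t"],o["tool_pos"],"F",o["contact_force"],"Ft",-(t[1]-.038)/.18,(t[0])/.18,"q6",o["q"][5])
im=np.mean([eyes.get_image("top") for _ in range(2)],0)[:,:,::-1];cv2.imwrite("pics/last.png",im.astype(np.uint8))
g=cv2.GaussianBlur(im,(0,0),.7).sum(2)
P=[]
for u in range(int(sys.argv[1]),int(sys.argv[2])):
    d=-np.diff(g[157:170,u]);k=d[1:-1].argmax()+1;a,b,c=d[k-1:k+2];P.append([u,157+k+.5+.5*(a-c)/(a-2*b+c)])
P=np.array(P);print(P[:,1].round(1).tolist())
W=ray("top",P,.038)[:,:2]
from scipy.stats import theilslopes
s=theilslopes(W[:,0],W[:,1]);print("rel yaw",-s[0]-.033,"x@-.1",s[1]-.1*s[0])
E
python3 k.py 278 308
```

```text
16.15 [ 0.4098 -0.0126  0.2092] F [-1.6119  0.8792 -0.5462] Ft -2.0621969574925822 0.9107526624056654 q6 -1.8163582276919767
[162.6, 162.6, 162.6, 162.5, 162.2, 162.0, 162.1, 162.1, 162.0, 162.0, 162.0, 161.9, 161.9, 161.8, 161.8, 161.7, 161.7, 161.6, 161.5, 161.5, 161.4, 161.3, 161.2, 161.2, 161.1, 161.1, 161.2, 161.2, 161.0, 160.8]
rel yaw -0.016588032692541957 x@-.1 0.5663226508218145
```

Call:
step_arm:
  commands:
    - [5,[8,0,0],0]
    - [5,[8,-25,0],0]
    - [5,[8,-47,0],0]
    - [5,[4,-47,0],0]
    - [5,[1,-47,0],0]
    - [5,[-1,-47,0],0]
    - [5,[-2.5,-47,0],0]
    - [5,[-4,-47,0],0]
    - [5,[-5,-47,0],0]
    - [5,[-5,-47,0],0]

```text
t: 17.5
tool_pos: [0.414, -0.0586, 0.2068]
tool_rot: [0.053, -3.13, -0.002]
contact_force: [-9.3, -0.8, -1.6]
opening: 0.0167
grip_force: 78.8
```

```bash
python3 k.py 276 310
```

```text
17.5 [ 0.414  -0.0586  0.2068] F [-9.2886 -0.8428 -1.6338] Ft -9.424577665919516 -1.3421000401759806 q6 -1.9222500351390237
[162.8, 162.8, 162.8, 162.9, 162.8, 162.8, 162.7, 162.5, 162.3, 162.1, 162.0, 161.9, 166.3, 166.3, 166.6, 167.0, 168.0, 169.1, 170.6, 171.8, 172.3, 177.0, 161.1, 161.0, 161.0, 161.0, 161.0, 160.9, 160.9, 161.0, 160.9, 160.6, 160.5, 160.5]
rel yaw -0.0029022533903548704 x@-.1 0.5652605266598878
```

Call:
step_arm:
  commands:
    - [5,[1,0,0],0]
    - [5,[1,0,0],0]
    - [5,[1,0,0],0]

```text
t: 17.98
tool_pos: [0.4135, -0.0586, 0.2071]
tool_rot: [0.053, -3.133, -0.002]
contact_force: [-5.7, -0.7, -2.8]
opening: 0.0168
grip_force: 78.6
```

Call:
step_arm:
  commands:
    - [5,[15,0,0],0]
    - [5,[32,-15,-15],-3]
    - [5,[32,-60,-30],-12]
    - [5,[25,-105,-30],-22]
    - [5,[10,-150,-30],-32]
    - [5,[-20,-185,-30],-42]
    - [5,[-41.7,-185,-30],-45]
    - [5,[-41.7,-185,-30],-45]
    - [5,[-41.7,-185,-15],-45]
    - [5,[-41.7,-185,-1],-45]
    - [5,[-41.7,-185,-1],-45]
    - [5,[-41.7,-185,-1],-45]

```text
t: 19.48
tool_pos: [0.4628, -0.2428, 0.21]
tool_rot: [1.249, -2.882, -0.001]
contact_force: [-0.2, -0.4, -0.8]
opening: 0.0166
grip_force: 78.8
```

```bash
python3 k.py 278 306; python3 l.py
python3 - <<'E'
import cv2
a=cv2.imread("pics/last.png")[130:205,240:340]; cv2.imwrite("pics/c6.png",cv2.resize(a,(800,600),interpolation=cv2.INTER_CUBIC))
E
```

```text
19.475 [ 0.4628 -0.2428  0.21  ] F [-0.2407 -0.4015 -0.7527] Ft 0.13003865508749088 -0.18623440648502823 q6 -3.014520478384824
[162.6, 162.5, 162.5, 162.5, 162.4, 162.3, 162.1, 162.0, 162.0, 161.9, 161.8, 161.9, 161.8, 161.7, 161.7, 161.7, 161.6, 161.5, 161.3, 161.2, 161.1, 161.1, 161.1, 161.0, 160.9, 160.9, 160.9, 160.9]
rel yaw -0.003104590873766501 x@-.1 0.5671898054984122
head front y+.033x [0.0267 0.0275 0.0274 0.0032 0.0043 0.0035 0.0025 0.0257 0.026  0.0255]
lead edge px [268.6963 268.6779 268.7085 281.5732 270.0207 270.0306 266.5496 266.2417
 266.1778 266.5416] press y [-0.1326 -0.1319 -0.1314 -0.1812 -0.1353 -0.1347 -0.1205 -0.1187 -0.1178
 -0.1186]
bed end press y [-0.2934 -0.3606 -0.3534 -0.3455 -0.3346 -0.3325 -0.3288 -0.325  -0.3159
 -0.3282] (-.330)
150 [575, 575, 575, 576, 566, 528, 444, 354, 358, 438, 488, 480, 468, 469, 479, 473, 465, 459, 452, 427, 395, 404, 439, 461, 463, 463, 473, 476, 473, 471]
154 [575, 573, 572, 569, 564, 551, 519, 477, 451, 455, 495, 537, 558, 569, 572, 572, 569, 571, 572, 572, 572, 569, 572, 573, 573, 572, 573, 574, 568, 560]
158 [344, 342, 338, 329, 324, 327, 358, 411, 446, 462, 480, 491, 472, 460, 470, 481, 472, 458, 457, 453, 416, 387, 406, 438, 451, 454, 461, 471, 459, 458]
162 [330, 332, 336, 336, 340, 353, 386, 422, 447, 467, 483, 496, 498, 494, 496, 501, 503, 495, 482, 474, 468, 462, 459, 456, 446, 437, 433, 432, 431, 432]
```

View pics/c6.png

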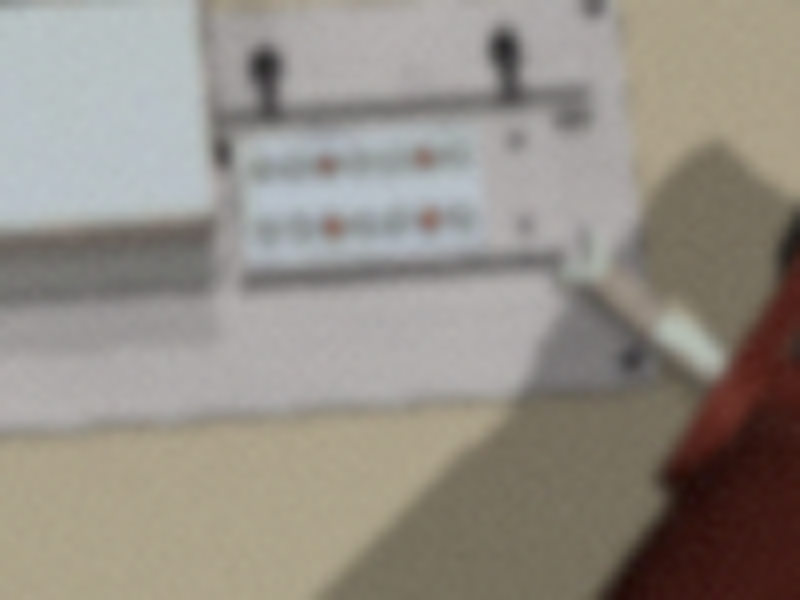

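The last picture shows the jig flat along the rail, its near edge running from (245,275) to (562,258). The fork is just behind the trailing near corner, its tips near (580,252). Advancing by feel.

Call:
step_arm:
  commands:
    - [5,[-3,0,1],0]
    - [5,[-5,0,2],0]
    - [5,[-7,0,2],0]
    - [5,[-8.5,0,2],0]
    - [5,[-10,0,2],0]
    - [5,[-10,0,2],0]

```text
t: 20.32
tool_pos: [0.4699, -0.2356, 0.2082]
tool_rot: [1.25, -2.882, 0.0]
contact_force: [0.6, 1.3, -1.6]
opening: 0.0167
grip_force: 78.8
```

```bash
cat > f.py <<'E'
from h import *
import time
o=monitor.get_obs();t=o["wrist_torque"];F=o["contact_force"];p=o["tool_pos"]
c,s=np.cos(.033),np.sin(.033)
r=lambda x,y:np.round((x*c+y*s,y*c-x*s),2)
print(o["t"],"tcp press axes mm",np.round(1000*np.array(r(p[0],p[1]))),p.round(4),"F",r(F[0],F[1]),"Ft",r(-(t[1]-.038)/.18,(t[0]+.03)/.18),"Tz",t[2].round(3),"q6",o["q"][5].round(3))
E
python3 f.py; python3 -c "
from h import *
print(proj('top',[[.567,-.129,.038]]), (proj('top',[[.567,-.129,.038]])-[240,130])*8)"
```

```text
20.325 tcp press axes mm [ 460. -250.] [ 0.4699 -0.2356  0.2082] F [0.63 1.29] Ft [0.11 0.49] Tz -0.048 q6 -2.995
[[310.61097264 160.63789687]] [[564.8877811  245.10317496]]
```

Call:
step_arm:
  commands:
    - [5,[-1.5,0,0],0]
    - [5,[-3,0,0],0]
    - [5,[-4.5,0,0],0]
    - [5,[-4.5,0,0],0]

```text
t: 20.82
tool_pos: [0.472, -0.2325, 0.2075]
tool_rot: [1.25, -2.877, -0.002]
contact_force: [-5.9, -2.3, -0.0]
opening: 0.0169
grip_force: 79.0
```

```bash
python3 f.py
```

```text
20.825 tcp press axes mm [ 460. -250.] [ 0.472  -0.2325  0.2075] F [-5.95 -2.12] Ft [-5.89 -2.  ] Tz 0.414 q6 -2.988
```

Call:
step_arm:
  commands:
    - [5,[-1,1.8,0],0]
    - [5,[-2.6,3.4,0],0]
    - [5,[-4,4.8,0],0]
    - [5,[-5.5,6.3,0],0]
    - [5,[-6.7,7.5,0],0]

```text
t: 21.45
tool_pos: [0.4711, -0.2234, 0.2079]
tool_rot: [1.249, -2.877, 0.002]
contact_force: [-7.3, -7.5, 0.4]
opening: 0.0169
grip_force: 79.0
```

```bash
python3 f.py; python3 k.py 278 304; python3 l.py | grep -A1 lead
```

```text
21.45 tcp press axes mm [ 460. -240.] [ 0.4711 -0.2234  0.2079] F [-7.58 -7.21] Ft [-6.77 -6.27] Tz 0.106 q6 -2.972
21.45 [ 0.4711 -0.2234  0.2079] F [-7.3406 -7.4575  0.4012] Ft -6.561886071673959 -6.661535227433706 q6 -2.9718229232532973
[162.6, 162.6, 162.6, 162.5, 162.4, 162.3, 162.1, 161.9, 161.9, 161.9, 161.9, 161.8, 161.8, 161.7, 161.7, 161.6, 161.5, 161.5, 161.4, 161.2, 161.1, 161.1, 161.1, 161.1, 161.2, 161.3]
rel yaw -0.0061170450490044895 x@-.1 0.5672146314346601
lead edge px [268.8148 268.5638 268.805  279.2157 268.6903 268.3511 267.4791 267.0121
 267.0799 266.1449] press y [-0.1335 -0.1318 -0.1322 -0.1723 -0.1305 -0.1285 -0.1245 -0.1221 -0.1217
```

Call:
step_arm:
  commands:
    - [5,[-1.1,2.5,0],0]
    - [5,[-2.8,4.2,0],0]
    - [5,[-4.6,6,0],0]
    - [5,[-6.4,7.8,0],0]
    - [5,[-8.1,9.5,0],0]
    - [5,[-9.9,11.3,0],0]
    - [5,[-11.7,13.1,0],0]
    - [5,[-13.4,14.8,0],0]

```text
t: 22.55
tool_pos: [0.4698, -0.203, 0.2078]
tool_rot: [1.249, -2.879, 0.001]
contact_force: [-3.7, -3.7, -1.6]
opening: 0.0172
grip_force: 78.7
```

```bash
python3 f.py; python3 k.py 275 300; python3 l.py | grep -A1 lead
```

```text
22.55 tcp press axes mm [ 460. -220.] [ 0.4698 -0.203   0.2078] F [-3.87 -3.61] Ft [-4.93 -5.2 ] Tz 0.024 q6 -2.94
22.55 [ 0.4698 -0.203   0.2078] F [-3.7491 -3.738  -1.6401] Ft -4.75558254000901 -5.528846663818532 q6 -2.940378332812362
[162.8, 162.7, 162.7, 162.7, 162.7, 162.6, 162.5, 162.4, 162.2, 162.1, 162.0, 161.9, 161.9, 161.9, 161.8, 161.8, 161.7, 161.6, 161.6, 161.5, 161.5, 161.5, 161.5, 161.5, 161.6]
rel yaw -0.012134790811312773 x@-.1 0.5668442148901163
lead edge px [268.7351 268.5929 268.7479 274.2374 268.545  267.4123 266.781  266.5023
 266.1767 266.4601] press y [-0.1331 -0.1319 -0.1319 -0.1528 -0.1299 -0.1248 -0.1218 -0.1201 -0.1182
```

Call:
step_arm:
  commands:
    - [5,[-1.7,1.9,0],0]
    - [5,[-3.4,3.7,0],0]
    - [5,[-5.2,5.4,0],0]
    - [5,[-7,7.2,0],0]
    - [5,[-8.7,9,0],0]
    - [5,[-10.5,10.8,0],0]
    - [5,[-12.2,12.5,0],0]
    - [5,[-14,14.3,0],0]
    - [5,[-15.8,16.1,0],0]
    - [5,[-17.5,17.8,0],0]

```text
t: 23.9
tool_pos: [0.4688, -0.1779, 0.2078]
tool_rot: [1.249, -2.88, 0.001]
contact_force: [-4.0, -3.9, -1.2]
opening: 0.0166
grip_force: 78.7
```

```bash
python3 f.py; python3 k.py 270 287
```

```text
23.9 tcp press axes mm [ 460. -190.] [ 0.4688 -0.1779  0.2078] F [-4.12 -3.76] Ft [-3.73 -4.57] Tz -0.012 q6 -2.898
23.9 [ 0.4688 -0.1779  0.2078] F [-3.998  -3.8912 -1.181 ] Ft -3.5777740430734903 -4.857180228512009 q6 -2.8984527327431557
[163.2, 163.1, 163.0, 162.9, 162.9, 162.9, 162.8, 162.8, 162.7, 162.7, 162.6, 162.6, 162.4, 162.3, 162.2, 162.0, 161.9]
rel yaw -0.007495377430556366 x@-.1 0.5664905064098719
```

Steady at about 4 N against the rail and square. Lead is near -0.083 now; continuing.

Call:
step_arm:
  commands:
    - [5,[-1.8,1.8,0],0]
    - [5,[-3.5,3.6,0],0]
    - [5,[-5.3,5.3,0],0]
    - [5,[-7.1,7.1,0],0]
    - [5,[-8.8,8.9,0],0]
    - [5,[-10.6,10.6,0],0]
    - [5,[-12.4,12.4,0],0]
    - [5,[-14.1,14.2,0],0]
    - [5,[-15.9,15.9,0],0]
    - [5,[-17.7,17.7,0],0]

```text
t: 25.25
tool_pos: [0.468, -0.1529, 0.2077]
tool_rot: [1.249, -2.88, 0.001]
contact_force: [-3.6, -4.1, -1.8]
opening: 0.0169
grip_force: 78.7
```

```bash
python3 f.py
```

```text
25.25 tcp press axes mm [ 460. -170.] [ 0.468  -0.1529  0.2077] F [-3.74 -3.95] Ft [-4.31 -4.96] Tz -0.021 q6 -2.855
```

Call:
step_arm:
  commands:
    - [5,[-1.8,1.8,0],0]
    - [5,[-3.5,3.6,0],0]
    - [5,[-5.3,5.3,0],0]
    - [5,[-7.1,7.1,0],0]
    - [5,[-8.8,8.9,0],0]
    - [5,[-10.6,10.6,0],0]
    - [5,[-12.4,12.4,0],0]
    - [5,[-14.1,14.2,0],0]

```text
t: 26.25
tool_pos: [0.4673, -0.1329, 0.2078]
tool_rot: [1.249, -2.88, 0.0]
contact_force: [-4.9, -4.4, -2.7]
opening: 0.0166
grip_force: 78.7
```

```bash
python3 f.py
```

```text
26.25 tcp press axes mm [ 460. -150.] [ 0.4673 -0.1329  0.2078] F [-5.09 -4.22] Ft [-4.23 -4.86] Tz -0.04 q6 -2.818
```

Call:
step_arm:
  commands:
    - [5,[-1.8,1.8,0],0]
    - [5,[-3.5,3.5,0],0]
    - [5,[-5.3,5.3,0],0]
    - [5,[-7.1,7.1,0],0]
    - [5,[-8.8,8.9,0],0]
    - [5,[-10.6,10.6,0],0]
    - [5,[-12.4,12.4,0],0]
    - [5,[-14.1,14.2,0],0]

```text
t: 27.25
tool_pos: [0.4666, -0.1128, 0.2077]
tool_rot: [1.249, -2.88, 0.0]
contact_force: [-3.8, -5.0, -1.4]
opening: 0.017
grip_force: 78.7
```

Call:
step_arm:
  commands:
    - [5,[-0.7,0.7,0],0]
    - [5,[-1.4,1.4,0],0]
    - [5,[-2.1,2.1,0],0]
    - [5,[-2.8,2.8,0],0]
    - [5,[-3.5,3.5,0],0]
    - [5,[-4.2,4.2,0],0]

```text
t: 28.0
tool_pos: [0.4664, -0.1069, 0.2077]
tool_rot: [1.249, -2.88, 0.0]
contact_force: [-3.6, -4.4, -2.9]
opening: 0.0167
grip_force: 78.7
```

```bash
python3 f.py
```

```text
28.0 tcp press axes mm [ 460. -120.] [ 0.4664 -0.1069  0.2077] F [-3.7  -4.33] Ft [-4.28 -4.81] Tz -0.005 q6 -2.769
```

Lead is about -0.010. Smaller steps now, to feel the stop.

Call:
step_arm:
  commands:
    - [5,[-0.7,0.7,0],0]
    - [5,[-1.4,1.4,0],0]
    - [5,[-2.1,2.1,0],0]
    - [5,[-2.8,2.8,0],0]
    - [5,[-3.5,3.5,0],0]

```text
t: 28.62
tool_pos: [0.4661, -0.1022, 0.2078]
tool_rot: [1.249, -2.879, 0.001]
contact_force: [-5.1, -8.5, -1.1]
opening: 0.0168
grip_force: 78.9
```

Call:
step_arm:
  commands:
    - [5,[-0.5,0.5,0],0]
    - [5,[-1,1,0],0]
    - [5,[-1.5,1.5,0],0]
    - [5,[-2,2,0],0]

```text
t: 29.12
tool_pos: [0.4659, -0.1008, 0.2082]
tool_rot: [1.247, -2.876, 0.007]
contact_force: [-8.7, -15.7, 0.3]
opening: 0.0168
grip_force: 79.3
```

Call:
step_arm:
  commands:
    - [5,[0.7,-0.7,0],0]
    - [5,[0.7,-0.7,0],0]
    - [5,[0.7,-0.7,0],0]

```text
t: 29.5
tool_pos: [0.466, -0.1014, 0.2081]
tool_rot: [1.247, -2.878, 0.005]
contact_force: [-6.5, -11.8, 0.0]
opening: 0.0163
grip_force: 79.0
```

```bash
python3 f.py
python3 - <<'E'
from h import *
im=np.mean([eyes.get_image("top") for _ in range(2)],0)[:,:,::-1];g=cv2.GaussianBlur(im,(0,0),.6).sum(2)
oy=.144
for yp in(-.16,):
    p=[(.58,yp+oy+.033*.58,.038)];print("trailing edge expected px",proj("top",p))
for r in(154,156,158,160):print(r,g[r,262:292].astype(int).tolist())
E
```

```text
29.5 tcp press axes mm [ 460. -120.] [ 0.466  -0.1014  0.2081] F [ -6.89 -11.59] Ft [ -6.9  -10.01] Tz -0.333 q6 -2.755
trailing edge expected px [[276.64206262 158.82485075]]
154 [564, 563, 560, 545, 512, 476, 466, 472, 478, 488, 495, 503, 506, 507, 500, 497, 502, 506, 511, 512, 514, 513, 509, 493, 453, 406, 374, 358, 355, 353]
156 [495, 485, 474, 459, 439, 439, 458, 473, 480, 487, 496, 505, 512, 513, 508, 500, 496, 503, 511, 513, 515, 509, 488, 443, 396, 366, 358, 353, 354, 350]
158 [332, 326, 318, 318, 339, 389, 437, 467, 475, 476, 479, 491, 505, 509, 506, 500, 499, 509, 514, 517, 513, 494, 450, 399, 371, 359, 357, 354, 351, 351]
160 [299, 301, 303, 323, 362, 406, 443, 470, 472, 445, 418, 440, 485, 508, 512, 508, 509, 511, 512, 515, 507, 474, 415, 375, 360, 357, 354, 354, 353, 353]
```

Home: the stop resisted with about 7–11 N. Now I back off and carry the stick to the tray.

Call:
step_arm:
  commands:
    - [5,[3,0,0],0]
    - [5,[20,0,0],0]
    - [5,[42,5,-5],0]
    - [5,[44,49,-50],0]
    - [5,[15,90,-85],5]
    - [5,[-15,132,-100],10]
    - [5,[-57,175,-100],15]
    - [5,[-99.5,217.6,-100],20]
    - [5,[-132,246,-100],25]
    - [5,[-165,274,-100],30]
    - [5,[-198,303,-100],34]
    - [5,[-245,333,-100],37.5]

```text
t: 31.1
tool_pos: [0.3907, 0.3076, 0.3084]
tool_rot: [-0.253, 3.131, 0.002]
contact_force: [1.8, -0.7, -0.5]
opening: 0.0167
grip_force: 78.8
```

Call:
step_arm:
  commands:
    - [5,[0,0,0],0]
    - [5,[0,0,0],0]
    - [5,[0,0,0],0]

```text
t: 31.48
tool_pos: [0.391, 0.3056, 0.3082]
tool_rot: [0.255, -3.131, -0.0]
contact_force: [-0.7, 0.1, -1.5]
opening: 0.0164
grip_force: 79.0
```

```bash
python3 f.py
python3 - <<'E'
from h import *
o=monitor.get_obs();p=o["tool_pos"];v=o["tool_rot"];R=cv2.Rodrigues(v)[0];print(v,R[:2,:2])
d=np.array([.416,.384,.1965])-p;print("tool delta mm",R.T@d*1000,"heading",np.arctan2(-R[1,0],-R[0,0]))
im=eyes.get_image("top")[:,:,::-1];cv2.imwrite("pics/last.png",im)
g=cv2.GaussianBlur(im.astype(np.float32),(0,0),.6).sum(2)
P=[]
for u in range(270,282):
    q=-np.diff(g[157:170,u]);k=q[1:-1].argmax()+1;a,b,c=q[k-1:k+2];P.append([u,157+k+.5+.5*(a-c)/(a-2*b+c)])
W=ray("top",np.array(P),.038);print(np.polyfit(W[:,1],W[:,0],1)[0]+.033)
for r in(152,154,156,158,160):print(r,g[r,266:292].astype(int).tolist())
E
```

```text
31.475 tcp press axes mm [400. 290.] [0.391  0.3056 0.3082] F [-0.65  0.09] Ft [-0.04  0.13] Tz -0.003 q6 -1.22
[ 2.54985502e-01 -3.13120715e+00 -2.21701055e-04] [[-0.98682451 -0.16179429]
 [-0.16179429  0.9868245 ]]
tool delta mm [-37.35627122  73.32261362 111.71881677] heading 0.16250863207819027
0.048593875334616836
152 [488, 444, 434, 447, 450, 452, 465, 480, 490, 493, 491, 488, 494, 498, 499, 504, 503, 504, 499, 497, 500, 503, 502, 497, 498, 495]
154 [497, 460, 452, 459, 465, 471, 480, 486, 491, 494, 490, 486, 484, 493, 498, 499, 499, 500, 498, 494, 498, 500, 500, 497, 499, 493]
156 [427, 428, 446, 457, 463, 472, 483, 488, 495, 497, 492, 487, 486, 487, 492, 499, 503, 501, 502, 504, 503, 499, 499, 499, 497, 500]
158 [329, 382, 430, 456, 463, 464, 466, 477, 490, 493, 494, 488, 486, 494, 502, 504, 505, 502, 502, 502, 501, 501, 502, 502, 502, 501]
160 [352, 395, 434, 455, 457, 433, 410, 432, 470, 493, 495, 491, 490, 494, 499, 501, 501, 503, 501, 497, 501, 501, 499, 500, 499, 501]
```

Call:
step_arm:
  commands:
    - [5,[-18,37,10],0]
    - [5,[-37,73,30],0]
    - [5,[-37.4,73.3,60],0]
    - [5,[-37.4,73.3,85],0]
    - [5,[-37.4,73.3,98],0]
    - [5,[-37.4,73.3,105],0]
    - [5,[-37.4,73.3,109],0]
    - [5,[-37.4,73.3,111],0]
    - [5,[-37.4,73.3,111.7],0]
    - [5,[-37.4,73.3,111.7],0]

```text
t: 32.78
tool_pos: [0.4162, 0.3852, 0.1969]
tool_rot: [-0.257, 3.13, 0.001]
contact_force: [0.4, 0.2, -1.3]
opening: 0.0171
grip_force: 79.1
```

```bash
python3 f.py; python3 -c "
from station import monitor;print(monitor.get_obs()['contact_force'])"
```

```text
32.775 tcp press axes mm [430. 370.] [0.4162 0.3852 0.1969] F [0.42 0.19] Ft [0.32 0.13] Tz -0.019 q6 -1.119
[ 0.41121662  0.19949807 -1.29655939]
```

Call:
step_arm:
  commands:
    - [5,[0,0,0.7],0]
    - [5,[0,0,1.4],0]
    - [5,[0,0,2],0]
    - [5,[0,0,2],0]

```text
t: 33.28
tool_pos: [0.4163, 0.3853, 0.1955]
tool_rot: [-0.257, 3.131, 0.0]
contact_force: [-3.7, -1.8, 6.3]
opening: 0.0171
grip_force: 80.1
```

The stick rests on the tray floor (+6 N upward). I open gently and lift away.

Call:
step_arm:
  commands:
    - [20,[0,0,-0.8],0]
    - [30,[0,0,-0.8],0]
    - [60,[0,0,-0.8],0]
    - [100,[0,0,-0.8],0]
    - [100,[0,0,-0.8],0]
    - [100,[0,0,-0.8],0]
    - [100,[0,0,-15],0]
    - [100,[0,0,-50],0]
    - [100,[0,0,-100],0]
    - [100,[30,30,-150],0]
    - [100,[40,60,-180],0]
    - [100,[40,60,-180],0]

```text
t: 34.78
tool_pos: [0.3663, 0.4394, 0.3799]
tool_rot: [-0.261, 3.124, 0.009]
contact_force: [0.8, 0.3, 0.4]
opening: 0.0852
grip_force: 0.0
```

Run:
```python
from h import *
np.set_printoptions(precision=4,suppress=True)
o=monitor.get_obs();print(o["t"],o["tool_pos"],o["opening"],o["grip_force"],o["contact_force"])
for n in("top","wrist"):
    im=np.mean([eyes.get_image(n) for _ in range(3 if n=="top" else 1)],0)[:,:,::-1];cv2.imwrite(f"pics/end_{n}.png",im.astype(np.uint8))
    if n=="top":
        g=cv2.GaussianBlur(im,(0,0),.6).sum(2)
        P=[]
        for u in range(266,281):
            q=-np.diff(g[157:170,u]);k=q[1:-1].argmax()+1;a,b,c=q[k-1:k+2];P.append([u,157+k+.5+.5*(a-c)/(a-2*b+c)])
        P=np.array(P);W=ray("top",P,.038);print(np.c_[P,W[:,:2]])
        print(proj("top",[[.566,-.16+.144+.0187,.038]]))
# stick in tray from wrist: colour/brightness mask
c=eyes.camera_info("wrist");im=cv2.imread("pics/end_wrist.png")
hsv=cv2.cvtColor(im,cv2.COLOR_BGR2HSV)
a=np.array([[.335,.463,.016],[.341,.319,.016],[.6,.331,.016],[.5955,.479,.016]]);pp=proj("w",a,c);print("tray px",pp)
tm=np.zeros(im.shape[:2],np.uint8);cv2.fillConvexPoly(tm,pp.astype(np.int32),1);tm=cv2.erode(tm,np.ones((9,9)))
m=((im.min(2)>np.median(im[tm>0].min(1))+25)*tm).astype(np.uint8)
n,l,s,ce=cv2.connectedComponentsWithStats(m)
for i in range(1,n):
    if s[i,4]>100:print(s[i],cv2.minAreaRect(np.argwhere(l==i)[:,::-1].astype(np.float32)))
print("expected grip, notch px",proj("w",[[.4163,.3853,.051],[.4163+.138,.3853+.0227,.021]],c))
```

```text
34.775 [0.3663 0.4394 0.3799] 0.08520453685508846 0.0 [0.7518 0.2815 0.4261]
[[266.     163.4984   0.5628   0.0455]
 [267.     163.5844   0.5623   0.0416]
 [268.     163.5995   0.562    0.0377]
 [269.     163.5215   0.5622   0.0338]
 [270.     163.4489   0.5623   0.0299]
 [271.     163.4409   0.5622   0.026 ]
 [272.     163.4157   0.5621   0.0221]
 [273.     163.3315   0.5623   0.0182]
 [274.     163.1531   0.5629   0.0143]
 [275.     162.9929   0.5633   0.0103]
 [276.     162.8593   0.5637   0.0064]
 [277.     162.8198   0.5637   0.0025]
 [278.     163.0116   0.5628  -0.0013]
 [279.     163.3897   0.5611  -0.0052]
 [280.     164.1145   0.558   -0.0089]]
[[276.9238 162.2588]]
tray px [[280.0433 147.0559]
 [158.3834 132.1471]
 [156.1204 311.931 ]
 [256.9874 322.9276]]
[ 191  143   85   76 2380] ((228.75152587890625, 179.48886108398438), (84.67094421386719, 66.79096984863281), 7.765166282653809)
[198 241  19  26 248] ((207.20303344726562, 253.3426513671875), (25.933927536010742, 16.885549545288086), 85.91438293457031)
[ 164  258   66   53 1603] ((198.4565887451172, 283.7600402832031), (65.74581909179688, 48.20108413696289), 5.389311790466309)
[235 297  21  16 179] ((245.0, 304.5), (15.0, 20.0), 90.0)
expected grip, notch px [[202.448  210.9319]
 [211.9145 295.5754]]
```

Run:
```python
from h import *
np.set_printoptions(precision=4,suppress=True)
def dot(g,u,v,r):
    p=g[v-r:v+r+1,u-r:u+r+1];w=np.clip(np.percentile(p,70)-p,0,None);w[w<.35*w.max()]=0
    y,x=np.mgrid[-r:r+1,-r:r+1];return np.array([u+(w*x).sum()/w.sum(),v+(w*y).sum()/w.sum()])
c6=cv2.imread("pics/c6.png").astype(float).sum(2)
e=np.mean([cv2.imread("pics/end_top.png")],0)
e8=cv2.resize(e[130:205,215:315].astype(np.uint8),(800,600),interpolation=cv2.INTER_CUBIC).astype(float).sum(2)
a=[dot(c6,515,138,20),dot(c6,524,222,20)]
# end dots: near (272,160) -> find far dot around row 149.5
sub=e[146:153,266:276].sum(2).astype(int);print(sub.tolist())
b=[]
for (u,v) in((270.7,149.5),(271.8,160)):
    U,V=int((u-215+.5)*8),int((v-130+.5)*8);b.append(dot(e8,U,V,20))
for name,q,off in(("on rail",a,240),("home",b,215)):
    px=(np.array(q)+.5)/8-.5+[off,130];W=ray("top",px,.038);d=W[0]-W[1];print(name,px.tolist(),W[:,:2].tolist(),"dist",np.hypot(*d[:2]),"yaw",np.arctan2(d[1],d[0]))
```

```text
[[397, 354, 367, 390, 405, 416, 425, 433, 440, 436], [393, 337, 371, 420, 447, 449, 464, 484, 485, 480], [391, 298, 343, 419, 443, 434, 453, 490, 500, 490], [404, 279, 329, 419, 424, 396, 419, 477, 508, 500], [439, 324, 330, 418, 424, 382, 415, 481, 507, 507], [482, 401, 402, 441, 441, 435, 450, 492, 502, 507], [509, 459, 454, 465, 465, 464, 479, 499, 504, 508]]
on rail [[304.0129892367906, 147.02944227005872], [305.18501902250495, 157.7720545311808]] [[0.6237502346299896, -0.10672890735675844], [0.5795479017904184, -0.108576751335131]] dist 0.04424093981629055 yaw 0.041779891711982355
home [[269.66477034175836, 149.25563124527667], [272.06920806501074, 159.99622431769396]] [[0.6203389346515883, 0.028698540787920872], [0.5759925215173739, 0.021217528047948728]] dist 0.04497299088882179 yaw 0.16712142053714799
```

```bash
python3 -c "
from station import finish_job;print(finish_job())"
```

```text
the job is handed in; nothing more can be done
None
```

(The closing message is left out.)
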